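Set out the parts on the layout mat

TASK

Set out the soldering job on the black layout mat, in which the choke and the round adapter already stand on the two end squares of the front row (the row along the mat's orange edge). Put the blue reel of solder upright on the front square between the two, the red-lidded flux tin on the square directly behind the choke and the cream carton flat on the square directly behind the adapter, each in the middle of its square, and stand the white relay upright on top of the carton, in the middle. Do not shift the choke, the adapter, the orange reel or the blue carton.

Things in the scene. Friction and masses are not known exactly. Their poses are not given: they have to be found in the camera images.
- layout_mat: Black mat 166 x 237 x 3 mm, fixed, with 2 rows of 3 squares of 75 mm in white lines. Origin: centre of its underside. x points from the front row (orange edge strip, at -x, robot's side) to the back row, y to the left. Square centres: x = -37.5 (front), +37.5 mm (back); y = +75, 0, -75 mm. Yaw 0.35 to 0.6 rad. A black lamp foot, 34 mm high, stands close behind its right end.
- choke: Iron-core choke: grey core, a round pink-copper coil at each side, 40 x 55 x 47 mm high; origin at the centre of its underside. It stands loose in the middle of the left or the right end square of the mat's front row; which one changes. To be left where it is.
- adapter: Round pale grey mains adapter, a puck 46 mm in diameter and 26 mm high; origin at the centre of its underside. It stands loose in the middle of the other end square of the front row. To be left where it is.
- solder_reel: Reel of solder with blue flanges, 55 mm in diameter, 45 mm high, standing upright; origin at the centre of its underside, z axis up along the reel. About 0.25 kg.
- flux_tin: Round flat tin with a red lid (fixed) and cream lower part, 50 mm in diameter, 23 mm high; origin at the centre of its underside, z up.
- carton: Small cream card box, lying flat, 36 mm (its x) by 52 mm (its y) by 22 mm high (its z); origin at the centre of its underside.
- relay: White relay, a small upright block, 16 mm (its x) by 22 mm (its y) by 26 mm high (its z); origin at the centre of its underside.
- copper_reel: Reel of copper wire with orange flanges, 65 mm in diameter, 50 mm high, standing behind the mat; origin at the centre of its underside. Not part of the job: leave it.
- blue_carton: Small blue card box, 30 x 46 x 18 mm high, behind the mat; origin at the centre of its underside. Not part of the job: leave it.
Things that resemble listed ones, but are neither listed nor needed, are in the scene too. Of the things shaped like the flux_tin, the red one is meant.

How it is judged:
At the end, for the whole second after the job is handed in: On the mat, upright, each within 15 mm (along and across) of its square's centre: solder reel front middle, flux tin behind the choke, cream carton behind the adapter; the relay upright on the carton, within 12 mm of its centre. All released and at rest (((y of choke in the frame of layout_mat above 0.03 m and x of flux_tin in the frame of layout_mat between 0.0225 and 0.0525 m and y of flux_tin in the frame of layout_mat between 0.06 and 0.09 m and x of carton in the frame of layout_mat between 0.0225 and 0.0525 m and y of carton in the frame of layout_mat between -0.09 and -0.06 m) or (y of choke in the frame of layout_mat below -0.03 m and x of flux_tin in the frame of layout_mat between 0.0225 and 0.0525 m and y of flux_tin in the frame of layout_mat between -0.09 and -0.06 m and x of carton in the frame of layout_mat between 0.0225 and 0.0525 m and y of carton in the frame of layout_mat between 0.06 and 0.09 m)) and x of solder_reel in the frame of layout_mat between -0.0525 and -0.0225 m and y of solder_reel in the frame of layout_mat between -0.015 and 0.015 m and horizontal distance between relay and carton below 0.012 m and z of flux_tin in the frame of layout_mat between -0.001 and 0.007 m and angle between each of flux_tin, carton, solder_reel, relay's own z axis and vertical below 0.12 rad and linear speed of each of flux_tin, carton, solder_reel, relay below 0.02 m/s and angular speed of each of flux_tin, carton, solder_reel, relay below 0.3 rad/s and z of carton in the frame of layout_mat between -0.001 and 0.007 m and z of solder_reel in the frame of layout_mat between -0.001 and 0.007 m and z of relay in the frame of layout_mat between 0.021 and 0.029 m); the robot touches nothing.
It fails at once if the choke is shifted by more than 15 mm (distance of choke from where it was at the start of the episode above 0.015 m).
It fails at once if the adapter is shifted by more than 15 mm (distance of adapter from where it was at the start of the episode above 0.015 m).
It fails at once if the orange reel is shifted by more than 15 mm (distance of copper_reel from where it was at the start of the episode above 0.015 m).
It fails at once if the blue carton is shifted by more than 15 mm (distance of blue_carton from where it was at the start of the episode above 0.015 m).
It also fails if it takes over 102 s, if anything falls off the work surface, if the arm or the gripper's body presses on something with over 40 N, if the wrist force passes 120 N, or if a joint passes its speed limit or range.

ROBOT

A 6-joint arm with a two-finger parallel gripper is mounted at the origin on a cart in front of the work surface, level with it; the furniture and walls round the work are solid. World frame = base frame: x ahead of the robot, y to its left, z up, the work surface at z = 0. Lengths are in m, angles in rad, forces in N, time in s.
With the tool pointing down it reaches from about 0.25 to 0.775 m from the base axis. Payload 4 kg.
Tool frame: the origin (TCP) lies between the finger pads; the fingertips stand 14 mm ahead of it and the grasp point (between the pads) lies 5 mm behind it (tip_reach is the distance from the TCP to the fingertips, in m); z points along the fingers, y is the line along which they close (so a half turn about z gives the same grasp; the last joint's range is limited). The gripper opens to 94 mm and grips with 3 to 60 N. Pads are 16 mm wide; open, the fingers measure 119 mm over their backs; the gripper's body (75 mm by 177 mm) begins 78 mm behind the grasp point.
Start: joints at [1.157, 0.087, 1.371, -0, 1.684, -0.103], TCP at [0.168, 0.524, 0.22] pointing down, gripper open.
Joint ranges: [-3.1, 3.1], [-0.76, 2.03], [0.27, 2.55], [-1.08, 4.22], [0.17, 2.65], [-2.57, 2.57]. Speed limits (rad/s): [2.79, 2.79, 3.14, 3.14, 3.14, 3.14].

INTERFACE

Orientations are given as [roll, pitch, yaw] about the fixed x, y, z axes, in that order (R = Rz(yaw) Ry(pitch) Rx(roll)).
In Python, from bench import * gives the robot as it stands. The module is installed in compiled form; this text tells all that it offers.
- The arm moves only by the tool servo_tool, never from a script. Its argument "targets" is a list of rows, each a list of 4 numbers: the shift along the tool's x, y, z in cm, then the turn about the tool's z in degrees. A call has 1 to 8 rows; each row is the pose to reach, as a shift and turn from the pose commanded when the call began, along the tool's axes at that moment; what a row does not reach only later rows make up. A row lasts 1/8 s, in which the tool goes at most 62.5 mm and 10.7 degrees, less where a joint would pass 70% of its speed; a pose out of reach is approached as far as the arm can. A call with a gripper value outside its range is refused whole. "claw" is the closure in counts, from 0 (fully open) to 255 (shut), set as the call begins (left out, the last holds). The fingers move at their own pace and stop on an object; the grip force is fixed at half the most. Time passes only in rows, so rows that repeat a pose let the fingers close. It gives the time, the measured TCP pose, the force, the opening and the grip force at its end, in the units of the state.
- get_obs(): the state, without advancing time (a new reading comes with each control period).
- snapshot(name): name is "scene" or "top"; returns the picture (384x512x3 uint8, blue, green, red); there is no depth.
- camera_model(name): a dict with "camera_matrix" (3x3 intrinsics, pixels), "k1" (the pictures are not rectified: a ray, as slopes to the right and down, at radius r is drawn at 1 + k1 r^2 times it, then the intrinsics apply), "camera_from_world" (4x4, takes a point from world to camera coordinates). Camera axes: x right, y up, looking along -z (the intrinsics and any distortion apply to the point x, -y, -z); pixel columns grow to the right and rows downward; lengths in m; the calibration is good to about 2 mm. A picture is of the moment at which its call begins. camera_model takes no time and is no camera call.
- close_job(): hands the job in; it is judged then, once.
The state is a dict: "time": time; "joint_positions": joint angles; "qvel": joint speeds; "joint_torque": joint torques, N m; "tool_pos": TCP position; "ee_rot": TCP orientation; "wrist_force": force on the tool from outside, world axes, zero at the start; "wrist_torque": the same for the moment, N m; "width": finger opening in m; "finger_force": force on a finger pad.
Only numpy, scipy, OpenCV 4.12 (cv2) and the standard library are available. Lean on these libraries where they do the work, as an engineer would, in place of code of your own. Each camera call takes 0.05 s, during which the arm holds its last target. There are 200 camera calls.

## Working session

There is one attempt and no reset: what is moved stays moved. The work goes in short steps, Python scripts to look and compute and a tool call to move; the robot and the scene stay as the last step left them, time stands still between calls to the robot, and variables do not carry over. Pictures are saved under pics/ and viewed, at most 14 in all, crops included, and the job is handed in when it is done.

Besides the shell and the picture viewer there is one more tool, called after "Request:" by a JSON object that holds its "fn" and its "kwargs", one argument or row to a line. servo_tool: Moves the arm, as the interface text tells. Its arguments: {"type":"object","properties":{"targets":{"type":"array"},"claw":{"type":"number"}},"required":["targets"]}

```bash
mkdir -p pics; cat > h.py <<'E'
from bench import *
import numpy as np, cv2
def ray(name,u,v):
    m=camera_model(name);K=np.array(m["camera_matrix"]);k1=m["k1"]
    d=np.array([(u-K[0,2])/K[0,0],(v-K[1,2])/K[1,1]]);s=d.copy()
    for _ in range(30): s=d/(1+k1*(s@s))
    T=np.array(m["camera_from_world"]);R=T[:3,:3]
    return -R.T@T[:3,3], R.T@np.array([s[0],-s[1],-1])
def at(name,u,v,z):
    o,r=ray(name,u,v);return (o+r*(z-o[2])/r[2])
def proj(name,p):
    m=camera_model(name);K=np.array(m["camera_matrix"]);T=np.array(m["camera_from_world"])
    c=T[:3,:3]@np.array(p)+T[:3,3];s=np.array([c[0],-c[1]])/-c[2];s=s*(1+m["k1"]*(s@s))
    return K[0,0]*s[0]+K[0,2],K[1,1]*s[1]+K[1,2]
E
python3 - <<'E'
from h import *
for n in("top","scene"):
    i=snapshot(n);cv2.imwrite(f"pics/{n}0.png",i);cv2.imwrite(f"pics/{n}0b.png",cv2.resize(i,(800,600),interpolation=cv2.INTER_CUBIC))
    print(camera_model(n))
print(get_obs())
E
```

```text
{'camera_matrix': array([[404.39075483,   0.        , 262.5233015 ],
       [  0.        , 404.39075483, 196.51714288],
       [  0.        ,   0.        ,   1.        ]]), 'k1': -0.06409706889970446, 'camera_from_world': array([[-0.08433011, -0.99641206, -0.00717199,  0.29334143],
       [ 0.96421037, -0.08341627,  0.25167455, -0.45771097],
       [-0.25136982,  0.01430844,  0.96778535, -0.79189129],
       [ 0.        ,  0.        ,  0.        ,  1.        ]])}
{'camera_matrix': array([[359.77651341,   0.        , 258.33344144],
       [  0.        , 359.77651341, 191.93768957],
       [  0.        ,   0.        ,   1.        ]]), 'k1': -0.0591201766662821, 'camera_from_world': array([[ 0.89561117, -0.44466733,  0.01231257, -0.30832821],
       [ 0.29677386,  0.61789733,  0.72809901, -0.3412474 ],
       [-0.33136975, -0.64843956,  0.68536138, -0.54663361],
       [ 0.        ,  0.        ,  0.        ,  1.        ]])}
{'time': 0.1, 'joint_positions': array([ 1.15687941e+00,  8.78905101e-02,  1.37209609e+00, -1.86527596e-05,
        1.68358929e+00, -1.03053002e-01]), 'qvel': array([-0.00107488, -0.00144322, -0.00278152, -0.0017198 , -0.00122275,
       -0.00180691]), 'joint_torque': array([ 2.96973340e-03, -3.41251802e+01, -3.03301585e+01,  7.22001493e-02,
        3.04199662e-02, -1.01307837e-04]), 'tool_pos': array([0.16803312, 0.52321647, 0.21841961]), 'ee_rot': array([-3.13961802e+00, -1.85577638e-04,  2.83072647e+00]), 'wrist_force': array([-0.41988301, -0.03413055,  0.03402974]), 'wrist_torque': array([ 0.01594389,  0.00883886, -0.05418701]), 'finger_force': 0.0, 'width': 0.09374924439145807}
```

View pics/top0b.png

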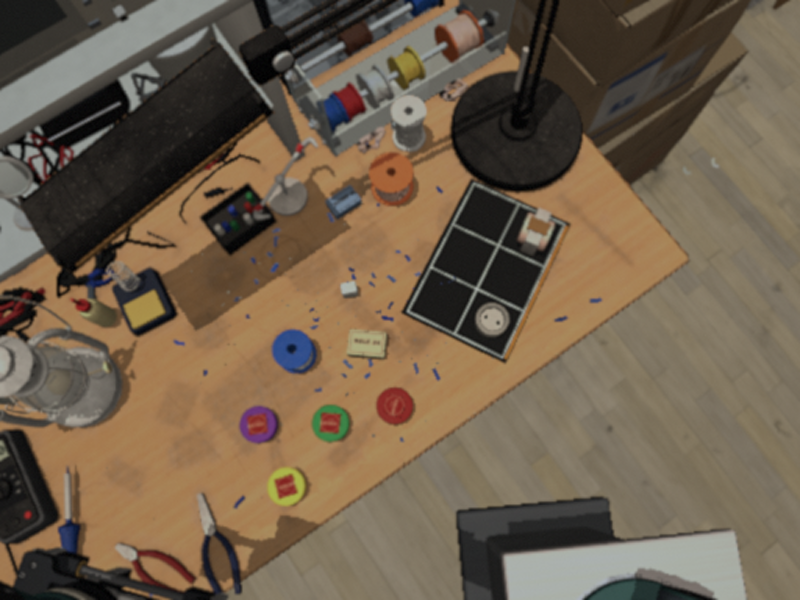

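View pics/scene0b.png

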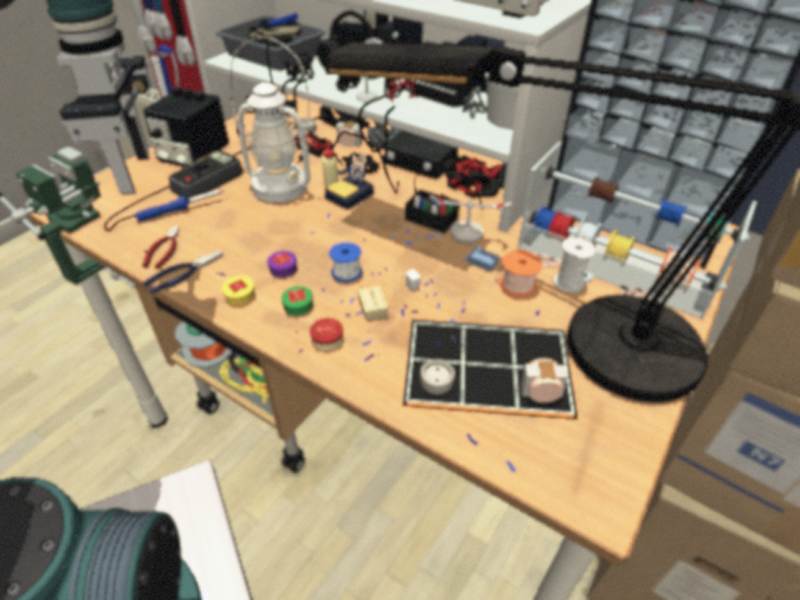

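The top view shows the mat right of centre (800x600 px corners ≈ (405,312), (475,183), (568,225), (505,357)). The choke is at front right (538,230) and the adapter at front left (491,320). The blue reel is at (294,350), red tin (395,405), cream carton (367,343) and relay (348,289). The scene view agrees. Next I'll take an enlarged crop for exact pixel positions.

```bash
python3 - <<'E'
from h import *
i=cv2.imread("pics/top0.png")
c=cv2.resize(i[100:280,160:380],None,fx=3.6,fy=3.3333,interpolation=cv2.INTER_CUBIC)
cv2.imwrite("pics/c1.png",cv2.resize(i[100:276,160:376],None,fx=3.4,fy=3.4,interpolation=cv2.INTER_CUBIC))
for n,(a,b) in dict(c1=(405,312),c2=(475,183),c3=(568,225),c4=(505,357)).items():
    print(n,at("top",a*.64,b*.64,.003).round(4))
E
```

```text
c1 [0.4891 0.2605 0.003 ]
c2 [0.6816 0.1377 0.003 ]
c3 [0.6018 0.0066 0.003 ]
c4 [0.4116 0.1252 0.003 ]
```

View pics/c1.png

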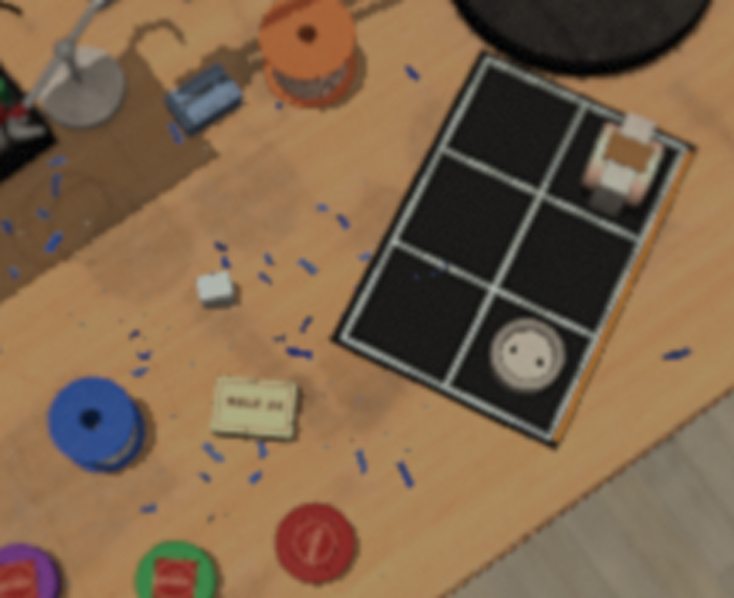

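```bash
cat >> h.py <<'E'
def crop(x,y,z): return at("top",160+x/3.4,100+y/3.4,z)
E
python3 - <<'E'
from h import *
from scipy.optimize import least_squares
P=[((332,338),(83,118.5)),((487,50),(83,-118.5)),((695,148),(-83,-118.5)),((556,447),(-83,118.5)),((543,193),(0,-37.5)),((491,289),(0,37.5)),((397,240),(75,37.5)),((442,150),(75,-37.5)),((638,240),(-75,-37.5)),((594,333),(-75,37.5)),((447,385),(0,112.5)),((584,103),(0,-112.5))]
w=np.array([crop(*a,.003)[:2] for a,_ in P]);m=np.array([b for _,b in P])/1000
def f(q):
    c,s=np.cos(q[2]),np.sin(q[2]);return ((m@np.array([[c,s],[-s,c]])+q[:2])-w).ravel()
r=least_squares(f,[.55,.13,.5]);print("mat",r.x.round(4));print((1000*r.fun.reshape(-1,2)).round(1).tolist())
x,y,t=r.x;c,s=np.cos(t),np.sin(t)
for n,a,b in(("reel",-37.5,0),("tin",37.5,-75),("carton",37.5,75),("choke",-37.5,-75),("adapter",-37.5,75)):
    p=np.array([x+(c*a-s*b)/1e3,y+(s*a+c*b)/1e3]);print("sq",n,p.round(4),np.hypot(*p).round(3))
for n,u,v,z in(("tin",316,543,.023),("reel",92,419,.045),("relay",214,283,.026),("adapter",527,353,.026),("copper",308,38,.05),("foot",585,-60,.034)):print(n,crop(u,v,z).round(4))
k=np.array([crop(*q,.022)[:2] for q in((219,377),(299,383),(293,434),(212,428))]);print(k.round(4).tolist(),k.mean(0).round(4),"edges",[np.linalg.norm(k[i]-k[i-1]).round(4) for i in range(4)],"long dir",np.degrees(np.arctan2(*(k[0]-k[1]+k[3]-k[2])[::-1])))
k=np.array([crop(*q,.026)[:2] for q in((198,278),(229,272),(234,293),(203,299))]);print(k.round(4).tolist(),k.mean(0))
i=cv2.imread("pics/scene0.png")
cv2.imwrite("pics/c2.png",cv2.resize(i[130:280,160:380],None,fx=3.6,fy=3.6,interpolation=cv2.INTER_CUBIC))
i=cv2.imread("pics/top0.png")
cv2.imwrite("pics/c3.png",cv2.resize(i[160:240,200:290],None,fx=8,fy=7.5,interpolation=cv2.INTER_CUBIC))
E
```

```text
mat [0.5468 0.1337 1.018 ]
[[-0.5, 2.7], [3.3, 3.3], [1.3, -3.4], [-2.5, 0.1], [-0.2, 1.3], [0.5, -2.1], [0.2, 2.5], [2.1, -0.1], [-0.8, -2.6], [-2.9, -1.3], [-0.8, 1.3], [0.2, -1.6]]
sq reel [0.5271 0.1018] 0.537
sq tin [0.6303 0.1263] 0.643
sq carton [0.5027 0.205 ] 0.543
sq choke [0.591  0.0624] 0.594
sq adapter [0.4633 0.1412] 0.484
tin [0.3546 0.2846 0.023 ]
reel [0.4404 0.417  0.045 ]
relay [0.5276 0.3375 0.026 ]
adapter [0.4635 0.1401 0.026 ]
copper [0.6846 0.2632 0.05  ]
foot [0.7507 0.0661 0.034 ]
[[0.4657, 0.3384], [0.4574, 0.2874], [0.4246, 0.2937], [0.4329, 0.3449]] [0.4451 0.3161] edges [np.float64(0.0335), np.float64(0.0516), np.float64(0.0333), np.float64(0.0518)] long dir 80.77620432376386
[[0.5319, 0.3477], [0.5342, 0.3273], [0.5197, 0.3249], [0.5174, 0.3453]] [0.52581156 0.33629126]
```

View pics/c2.png

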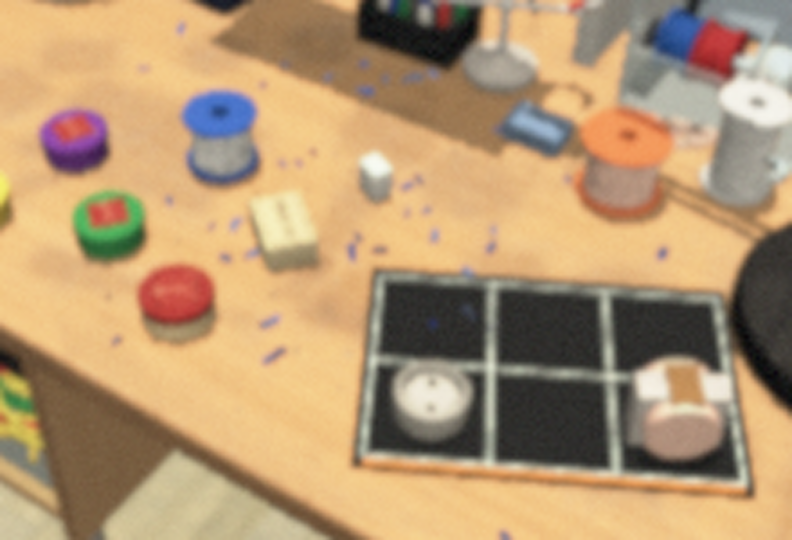

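View pics/c3.png

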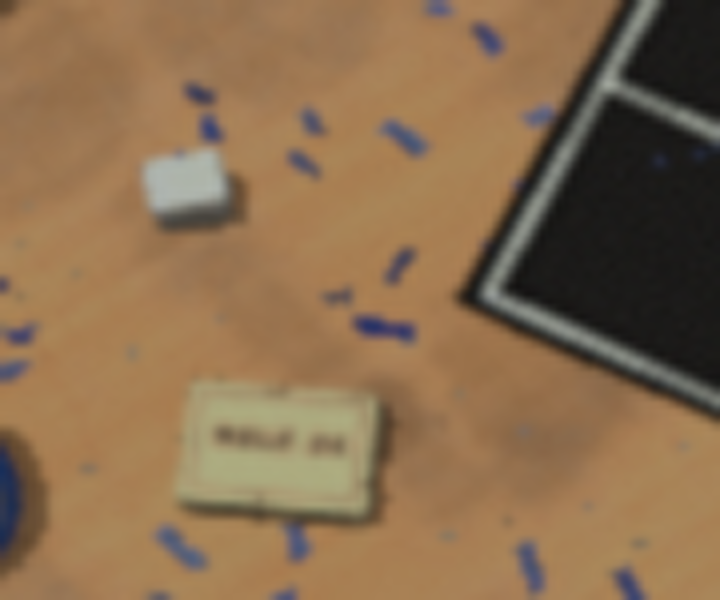

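The scene crop shows clear object tops: red tin (177,294), reel (220,113), relay (375,160), carton top (283,222), mat corners (378,270), (722,296), (750,492), (357,463). My mat yaw and scale disagree with the stated range, so I'll cross-check by triangulating with both cameras.

```bash
cat >> h.py <<'E'
def tri(a,b):
    o1,r1=ray("top",160+a[0]/3.4,100+a[1]/3.4);o2,r2=ray("scene",160+b[0]/3.6,130+b[1]/3.6)
    r1/=np.linalg.norm(r1);r2/=np.linalg.norm(r2)
    t=np.linalg.lstsq(np.c_[r1,-r2],o2-o1,rcond=None)[0]
    p,q=o1+t[0]*r1,o2+t[1]*r2
    return ((p+q)/2).round(4),round(1000*np.linalg.norm(p-q),1)
E
python3 - <<'E'
from h import *
for n,a,b in(("c1",(332,338),(378,270)),("c2",(487,50),(722,296)),("c3",(695,148),(750,492)),("c4",(556,447),(357,463)),("x-",(543,193),(613,375)),("x+",(491,289),(491,367)),
 ("tin",(316,543),(177,293)),("reel",(91,418),(220,112)),("relay",(214,283),(376,161)),("carton",(256,405),(283,222)),("adapter",(527,353),(431,393)),("copper",(308,36),(628,136)),("purple",(22,575),(73,130))): print(n,*tri(a,b))
t=get_obs()["tool_pos"];
for n in("top","scene"):
  for z in(0,.014):print(n,np.array(proj(n,t-[0,0,z]))/.64)
E
```

```text
c1 [ 0.492   0.2636 -0.    ] 2.5
c2 [0.688  0.1388 0.0033] 0.2
c3 [0.6028 0.0045 0.0043] 1.0
c4 [0.4065 0.1248 0.0025] 3.1
x- [0.5795 0.1127 0.0055] 2.9
x+ [0.5164 0.1549 0.0012] 2.8
tin [0.3562 0.2844 0.0195] 2.5
reel [0.4422 0.4177 0.0437] 1.6
relay [0.5279 0.3372 0.0276] 1.6
carton [0.4463 0.316  0.0194] 0.7
adapter [0.4647 0.1393 0.0208] 0.1
copper [0.6883 0.2626 0.0488] 3.1
purple [0.348  0.4687 0.0236] 3.8
top [165.8270646  592.16010606]
top [171.02112474 589.67408676]
scene [133.20032798 166.7414753 ]
scene [136.11358728 175.2633614 ]
```

Both cameras agree: heights and sizes fit to about 3 mm. So the mat really lies at world yaw ≈1.017, with the choke on the right (-y) square. The tin therefore goes right-rear and the carton left-rear. First the reel.

```bash
cat > g.py <<'E'
import sys
from h import *
# usage: g.py x y z fingerangle_deg
M=np.array([.547,.1335]);A=1.017
def mat(a,b):return M+[np.cos(A)*a-np.sin(A)*b,np.sin(A)*a+np.cos(A)*b]
def go(x,y,z,f):
    o=get_obs();p=o["tool_pos"];ps=o["ee_rot"][2];d=np.array([x,y,z])-p
    tx=np.array([np.cos(ps),np.sin(ps),0]);ty=np.array([np.sin(ps),-np.cos(ps),0])
    t=((np.degrees(ps)-90-f)+90)%180-90
    print("t",o["time"].round(2) if hasattr(o["time"],"round") else o["time"],"pos",p.round(4),"finger",round(np.degrees(ps)-90,1),"j6",o["joint_positions"][5].round(2),"w",round(o["width"],4),"| move cm",(100*np.array([d@tx,d@ty,-d[2]])).round(2),"turn",round(t,1))
if __name__=="__main__": go(*map(float,sys.argv[1:5]))
E
python3 g.py .441 .4173 .12 58.3
python3 -c "
from g import *
for n,a,b in(('reel',-.0375,0),('tin',.0375,-.075),('carton',.0375,.075)):print(n,mat(a,b).round(4))
print(at('top',102,122,.3),at('top',102,122,.45))"
```

```text
t 0.1 pos [0.168  0.5232 0.2184] finger 72.2 j6 -0.1 w 0.0937 | move cm [-29.23  -1.73   9.84] turn 13.9
reel [0.5273 0.1016]
tin [0.6305 0.126 ]
carton [0.5029 0.2048]
[0.56282009 0.50114954 0.3       ] [0.48679956 0.44057417 0.45      ]
```

```bash
python3 -c "
from h import *
def T(a,b):
    o1,r1=ray('top',a[0]*.64,a[1]*.64);o2,r2=ray('scene',b[0]*.64,b[1]*.64)
    r1/=np.linalg.norm(r1);r2/=np.linalg.norm(r2)
    t=np.linalg.lstsq(np.c_[r1,-r2],o2-o1,rcond=None)[0];return o1+t[0]*r1,o2+t[1]*r2
print(T((283,60),(508,68)),T((60,265),(328,66)),T((270,110),(480,78)))"
```

```text
(array([0.68351546, 0.36521681, 0.32871325]), array([0.68521194, 0.36445424, 0.32984937])) (array([0.50168982, 0.61555098, 0.2744535 ]), array([0.50521469, 0.6146689 , 0.2753044 ])) (array([0.63839697, 0.38363488, 0.30969553]), array([0.64935084, 0.37900437, 0.31582955]))
```

Request:
{"fn": "servo_tool", "kwargs": {
  "targets": [
    [-5,0,1.5,3],
    [-11,-0.3,3,8],
    [-17,-0.7,4,14],
    [-23,-1.2,5,14],
    [-29.2,-1.7,6,14],
    [-29.2,-1.7,6,14]
  ],
  "claw": 0
}}

```text
time: 0.85
tool_pos: [0.4439, 0.4152, 0.1569]
ee_rot: [-3.138, -0.0, 2.58]
wrist_force: [-0.9, -0.0, -0.3]
width: 0.0941
finger_force: 0.0
```

```bash
python3 g.py .441 .4173 .024 58.3
```

```text
t 0.85 pos [0.4439 0.4152 0.1569] finger 57.8 j6 -0.35 w 0.0941 | move cm [ 0.36  0.03 13.29] turn -0.5
```

Request:
{"fn": "servo_tool", "kwargs": {
  "targets": [
    [0.4,0,4,0],
    [0.4,0,8,0],
    [0.4,0,11,0],
    [0.4,0,13.2,0],
    [0.4,0,13.2,0]
  ]
}}

```text
time: 1.48
tool_pos: [0.435, 0.4197, 0.025]
ee_rot: [-3.136, -0.002, 2.588]
wrist_force: [0.4, -0.2, -0.3]
width: 0.0943
finger_force: 0.0
```

Request:
{"fn": "servo_tool", "kwargs": {
  "targets": [
    [0,0,0,0],
    [0,0,0,0],
    [0,0,0,0],
    [0,0,0,0],
    [0,0,0,0],
    [0,0,0,0]
  ],
  "claw": 255
}}

```text
time: 2.22
tool_pos: [0.4381, 0.4207, 0.0281]
ee_rot: [3.14, 0.0, 2.586]
wrist_force: [0.3, 0.7, 2.2]
width: 0.054
finger_force: 30.0
```

Request:
{"fn": "servo_tool", "kwargs": {
  "targets": [
    [0,0,-2,0],
    [0,0,-6,0],
    [0,0,-9,0],
    [0,0,-9,0]
  ]
}}

```text
time: 2.72
tool_pos: [0.4387, 0.4211, 0.1197]
ee_rot: [3.137, 0.002, 2.586]
wrist_force: [0.4, 0.5, -2.1]
width: 0.0539
finger_force: 30.0
```

```bash
python3 g.py .525 .103 .12 58.3
```

```text
t 2.725 pos [0.4387 0.4211 0.1197] finger 58.2 j6 -0.34 w 0.0539 | move cm [-24.1  -22.48  -0.03] turn -0.1
```

Request:
{"fn": "servo_tool", "kwargs": {
  "targets": [
    [-3,-2.8,0,0],
    [-7,-6.5,0,0],
    [-11,-10.2,0,0],
    [-15,-14,0,0],
    [-18.5,-17.3,0,0],
    [-22,-20.5,0,0],
    [-24.1,-22.5,0,0],
    [-24.1,-22.5,0,0]
  ]
}}

```text
time: 3.72
tool_pos: [0.5227, 0.1, 0.1146]
ee_rot: [-3.138, -0.004, 2.583]
wrist_force: [-0.1, 0.6, -3.1]
width: 0.0536
finger_force: 30.0
```

Request:
{"fn": "servo_tool", "kwargs": {
  "targets": [
    [0,0,0,0],
    [0,0,0,0],
    [0,0,0,0],
    [0,0,0,0]
  ]
}}

```text
time: 4.22
tool_pos: [0.5238, 0.1027, 0.1175]
ee_rot: [3.141, 0.0, 2.588]
wrist_force: [0.3, -0.7, -2.7]
width: 0.0536
finger_force: 30.0
```

```bash
python3 - <<'E'
from g import *
go(.525,.103,.03,58.3)
i=snapshot("top");cv2.imwrite("pics/a1.png",cv2.resize(i[100:276,160:376],None,fx=3.4,fy=3.4,interpolation=cv2.INTER_CUBIC))
E
```

```text
t 4.225 pos [0.5238 0.1027 0.1175] finger 58.3 j6 -0.93 w 0.0536 | move cm [-0.09  0.09  8.75] turn -0.0
```

View pics/a1.png

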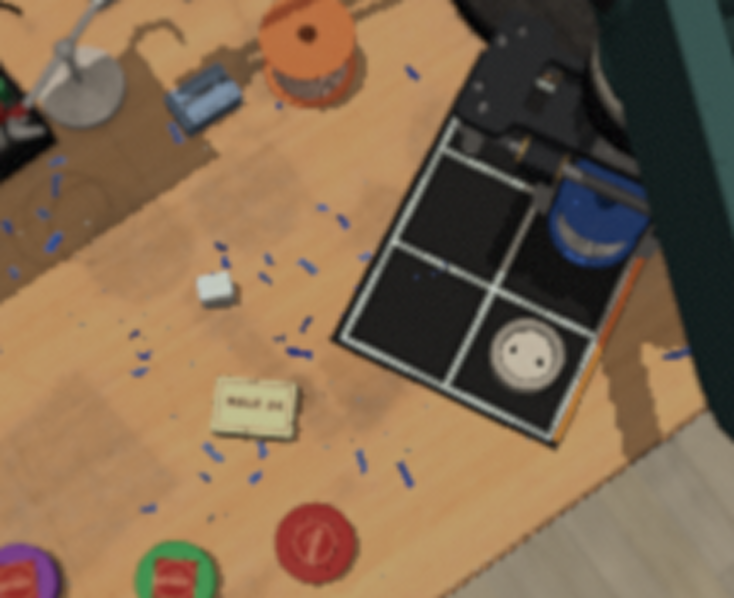

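The reel is held upright above the front-middle square (crop ≈ (600,215), raised). Lowering it now.

Request:
{"fn": "servo_tool", "kwargs": {
  "targets": [
    [-0.1,0.1,3,0],
    [-0.1,0.1,6,0],
    [-0.1,0.1,7.5,0],
    [-0.1,0.1,8.2,0],
    [-0.1,0.1,8.6,0],
    [-0.1,0.1,8.6,0],
    [-0.1,0.1,8.6,0]
  ]
}}

```text
time: 5.15
tool_pos: [0.5259, 0.1025, 0.0324]
ee_rot: [3.14, 0.001, 2.586]
wrist_force: [-0.5, 0.3, -2.0]
width: 0.0543
finger_force: 30.0
```

Request:
{"fn": "servo_tool", "kwargs": {
  "targets": [
    [0,0,0,0],
    [0,0,0,0],
    [0,0,0,0],
    [0,0,0,0]
  ],
  "claw": 40
}}

```text
time: 5.65
tool_pos: [0.5254, 0.1024, 0.0317]
ee_rot: [3.141, 0.0, 2.586]
wrist_force: [0.1, -0.1, 0.1]
width: 0.079
finger_force: 0.0
```

Request:
{"fn": "servo_tool", "kwargs": {
  "targets": [
    [0,0,-2,0],
    [0,0,-5,0],
    [0,0,-9,0],
    [0,0,-9,0],
    [0,0,-9,0]
  ],
  "claw": 0
}}

```text
time: 6.28
tool_pos: [0.5248, 0.1024, 0.1207]
ee_rot: [-3.141, -0.001, 2.587]
wrist_force: [-0.7, 1.0, -0.5]
width: 0.0942
finger_force: 0.0
```

```bash
python3 g.py .3555 .2845 .12 58.3
```

```text
t 6.275 pos [0.5248 0.1024 0.1207] finger 58.2 j6 -0.93 w 0.0942 | move cm [23.98  6.56  0.07] turn -0.1
```

Request:
{"fn": "servo_tool", "kwargs": {
  "targets": [
    [4,1,0,0],
    [9,2.5,0,0],
    [14,4,0,0],
    [19,5.2,0,0],
    [24,6.5,0,0],
    [24,6.5,0,0],
    [24,6.5,0,0],
    [24,6.5,0,0]
  ]
}}

```text
time: 7.28
tool_pos: [0.3561, 0.2831, 0.1207]
ee_rot: [-3.14, -0.0, 2.585]
wrist_force: [0.2, 0.8, 0.7]
width: 0.0942
finger_force: 0.0
```

```bash
python3 - <<'E'
from g import *
go(.3555,.2845,.018,58.3)
i=snapshot("top");cv2.imwrite("pics/a2.png",cv2.resize(i[100:276,160:376],None,fx=3.4,fy=3.4,interpolation=cv2.INTER_CUBIC))
E
```

```text
t 7.275 pos [0.3561 0.2831 0.1207] finger 58.1 j6 -0.47 w 0.0942 | move cm [ 0.12  0.09 10.27] turn -0.2
```

View pics/a2.png

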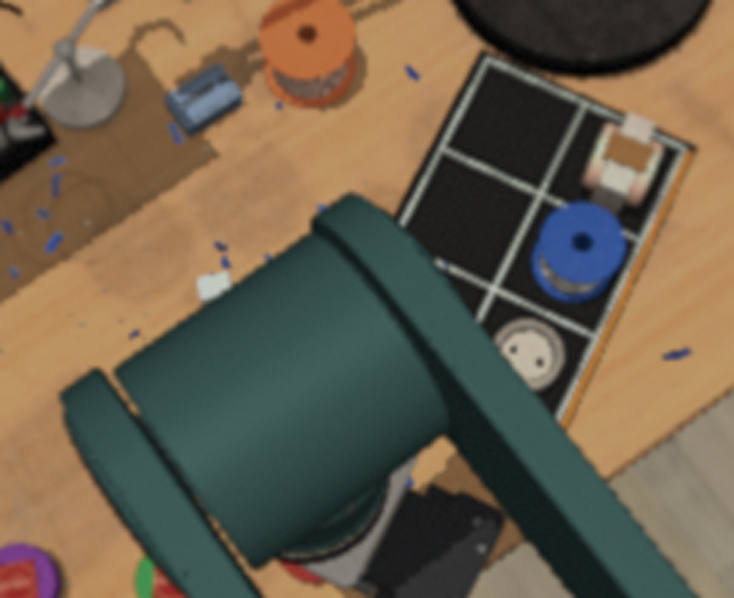

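The reel stands in the front-middle square, top centre at crop (582,240). The arm hides the tin. Descending onto it.

Request:
{"fn": "servo_tool", "kwargs": {
  "targets": [
    [0.1,0.1,3.5,0],
    [0.1,0.1,7,0],
    [0.1,0.1,9,0],
    [0.1,0.1,9.9,0],
    [0.1,0.1,10.2,0],
    [0.1,0.1,10.2,0],
    [0.1,0.1,10.2,0]
  ]
}}

```text
time: 8.2
tool_pos: [0.3559, 0.2859, 0.0205]
ee_rot: [3.14, 0.001, 2.586]
wrist_force: [-0.6, -0.1, 0.8]
width: 0.0938
finger_force: 0.0
```

Request:
{"fn": "servo_tool", "kwargs": {
  "targets": [
    [0,0,0,0],
    [0,0,0,0],
    [0,0,0,0],
    [0,0,0,0],
    [0,0,0,0],
    [0,0,0,0]
  ],
  "claw": 255
}}

```text
time: 8.95
tool_pos: [0.3552, 0.2856, 0.0195]
ee_rot: [3.141, -0.0, 2.586]
wrist_force: [-0.2, 0.5, -0.0]
width: 0.0498
finger_force: 30.0
```

Request:
{"fn": "servo_tool", "kwargs": {
  "targets": [
    [0,0,-2,0],
    [0,0,-6,0],
    [0,0,-11,0],
    [0,0,-11,0],
    [0,0,-11,0]
  ]
}}

```text
time: 9.57
tool_pos: [0.3547, 0.2852, 0.1286]
ee_rot: [-3.14, -0.001, 2.586]
wrist_force: [-0.9, 0.4, -1.2]
width: 0.0492
finger_force: 30.0
```

```bash
python3 -c "
from g import *
go(.6305,.126,.13,58.3)
d=crop(582,240,.048)[:2]-M;print('reel in mat',d@[np.cos(A),np.sin(A)],d@[-np.sin(A),np.cos(A)])
d=crop(632,155,.05)[:2]-M;print('choke in mat',d@[np.cos(A),np.sin(A)],d@[-np.sin(A),np.cos(A)])"
```

```text
t 9.575 pos [0.3547 0.2852 0.1286] finger 58.2 j6 -0.46 w 0.0492 | move cm [-31.83   1.01  -0.14] turn -0.1
reel in mat -0.0382546997590131 -0.002757741295513216
choke in mat -0.04336343831386233 -0.0696502545781725
```

Request:
{"fn": "servo_tool", "kwargs": {
  "targets": [
    [-4,0.1,0,0],
    [-9,0.3,0,0],
    [-14,0.4,0,0],
    [-19,0.6,0,0],
    [-24,0.8,0,0],
    [-28.5,0.9,0,0],
    [-31.8,1,0,0],
    [-31.8,1,0,0]
  ]
}}

```text
time: 10.58
tool_pos: [0.6307, 0.1246, 0.1256]
ee_rot: [-3.138, -0.004, 2.584]
wrist_force: [-0.3, 0.6, -0.9]
width: 0.0495
finger_force: 30.0
```

Request:
{"fn": "servo_tool", "kwargs": {
  "targets": [
    [0,0,0,0],
    [0,0,0,0],
    [0,0,0,0],
    [0,0,0,0]
  ]
}}

```text
time: 11.08
tool_pos: [0.6304, 0.1269, 0.1299]
ee_rot: [3.141, 0.0, 2.587]
wrist_force: [0.1, 0.1, 0.8]
width: 0.0495
finger_force: 30.0
```

```bash
python3 - <<'E'
from g import *
go(.6305,.126,.0225,58.3)
i=snapshot("scene");cv2.imwrite("pics/a3.png",cv2.resize(i[100:280,240:480],None,fx=3.3,fy=3.3,interpolation=cv2.INTER_CUBIC))
E
```

```text
t 11.075 pos [0.6304 0.1269 0.1299] finger 58.2 j6 -0.91 w 0.0495 | move cm [-0.06 -0.07 10.74] turn -0.1
```

View pics/a3.png

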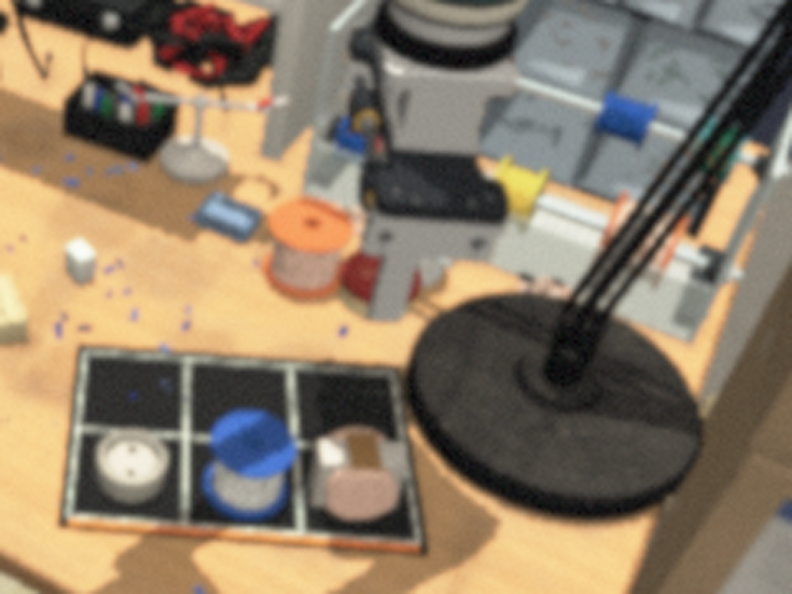

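The tin is held above the right-rear square, which is empty and clear of the lamp foot. The reel and choke stand upright. Lowering with a limited release opening.

Request:
{"fn": "servo_tool", "kwargs": {
  "targets": [
    [0,0.1,3,0],
    [0,0.1,6.5,0],
    [0,0.1,9,0],
    [0,0.1,10.2,0],
    [0,0.1,10.7,0],
    [0,0.1,10.7,0],
    [0,0.1,10.7,0]
  ]
}}

```text
time: 12.0
tool_pos: [0.6322, 0.1274, 0.0238]
ee_rot: [3.14, 0.002, 2.586]
wrist_force: [1.4, 1.3, -0.2]
width: 0.0494
finger_force: 30.0
```

Request:
{"fn": "servo_tool", "kwargs": {
  "targets": [
    [0,0,0,0],
    [0,0,0,0],
    [0,0,0,0],
    [0,0,0,0]
  ],
  "claw": 88
}}

```text
time: 12.5
tool_pos: [0.6313, 0.1273, 0.0225]
ee_rot: [3.141, 0.0, 2.586]
wrist_force: [0.6, -0.1, 0.1]
width: 0.0615
finger_force: 0.0
```

Request:
{"fn": "servo_tool", "kwargs": {
  "targets": [
    [0,0,-2,0],
    [0,0,-5,0],
    [0,0,-10,0],
    [0,0,-10.5,0],
    [0,0,-10.5,0]
  ]
}}

```text
time: 13.12
tool_pos: [0.6317, 0.1273, 0.129]
ee_rot: [3.14, 0.002, 2.586]
wrist_force: [-1.2, -0.6, -0.1]
width: 0.0614
finger_force: 0.0
```

```bash
python3 g.py .4457 .316 .12 -9.2
```

```text
t 13.125 pos [0.6317 0.1273 0.129 ] finger 58.2 j6 -0.9 w 0.0614 | move cm [25.75  6.23  0.9 ] turn 67.4
```

Request:
{"fn": "servo_tool", "kwargs": {
  "targets": [
    [3,0.7,0,9],
    [7,1.7,0,18],
    [11,2.7,0.2,27],
    [15,3.6,0.4,36],
    [19,4.6,0.6,45],
    [23,5.6,0.9,55],
    [25.7,6.2,0.9,64],
    [25.7,6.2,0.9,67]
  ],
  "claw": 0
}}

```text
time: 14.12
tool_pos: [0.4427, 0.3162, 0.1163]
ee_rot: [-3.138, 0.002, 1.418]
wrist_force: [0.2, 0.2, 0.7]
width: 0.0942
finger_force: 0.0
```

Request:
{"fn": "servo_tool", "kwargs": {
  "targets": [
    [0,0,0,0],
    [0,0,0,0],
    [0,0,0,0]
  ]
}}

```text
time: 14.5
tool_pos: [0.4456, 0.3149, 0.118]
ee_rot: [-3.141, 0.0, 1.417]
wrist_force: [0.3, -0.5, 0.3]
width: 0.0939
finger_force: 0.0
```

```bash
python3 g.py .4457 .316 .017 -9.2
```

```text
t 14.5 pos [0.4456 0.3149 0.118 ] finger -8.8 j6 0.67 w 0.0939 | move cm [ 1.10e-01 -1.00e-02  1.01e+01] turn 0.4
```

Request:
{"fn": "servo_tool", "kwargs": {
  "targets": [
    [0.1,0,3.5,0],
    [0.1,0,7,0],
    [0.1,0,9,0],
    [0.1,0,9.8,0],
    [0.1,0,10,0],
    [0.1,0,10,0],
    [0.1,0,10,0]
  ]
}}

```text
time: 15.38
tool_pos: [0.4464, 0.3168, 0.0197]
ee_rot: [3.14, -0.001, 1.417]
wrist_force: [1.2, 0.3, 0.6]
width: 0.094
finger_force: 0.0
```

Request:
{"fn": "servo_tool", "kwargs": {
  "targets": [
    [0,0,0,0],
    [0,0,0,0],
    [0,0,0,0],
    [0,0,0,0],
    [0,0,0,0],
    [0,0,0,0],
    [0,0,0,0]
  ],
  "claw": 255
}}

```text
time: 16.25
tool_pos: [0.4457, 0.3164, 0.0185]
ee_rot: [-3.142, -0.0, 1.417]
wrist_force: [0.3, 0.6, -0.3]
width: 0.0355
finger_force: 29.9
```

Request:
{"fn": "servo_tool", "kwargs": {
  "targets": [
    [0,0,-2,0],
    [0,0,-5,0],
    [0,0,-9,0],
    [0,0,-9,0],
    [0,0,-9,0]
  ]
}}

```text
time: 16.88
tool_pos: [0.4452, 0.3161, 0.1076]
ee_rot: [-3.141, 0.001, 1.417]
wrist_force: [-0.3, 0.1, -0.9]
width: 0.0356
finger_force: 29.9
```

```bash
python3 g.py .5029 .2048 .11 -31.7
```

```text
t 16.875 pos [0.4452 0.3161 0.1076] finger -8.8 j6 0.67 w 0.0356 | move cm [-10.12   7.4   -0.24] turn 22.9
```

Request:
{"fn": "servo_tool", "kwargs": {
  "targets": [
    [-2.5,1.8,0,6],
    [-5,3.7,0,12],
    [-7.5,5.5,0,18],
    [-10.1,7.4,0,23],
    [-10.1,7.4,0,23],
    [-10.1,7.4,0,23],
    [-10.1,7.4,0,23],
    [-10.1,7.4,0,23]
  ]
}}

```text
time: 17.88
tool_pos: [0.5029, 0.206, 0.1084]
ee_rot: [-3.141, -0.0, 1.017]
wrist_force: [0.3, 0.1, -0.3]
width: 0.0357
finger_force: 29.9
```

```bash
python3 g.py .5029 .2048 .0215 -31.7
```

```text
t 17.875 pos [0.5029 0.206  0.1084] finger -31.7 j6 0.84 w 0.0357 | move cm [-0.1   0.07  8.69] turn -0.0
```

Request:
{"fn": "servo_tool", "kwargs": {
  "targets": [
    [-0.1,0.1,3,0],
    [-0.1,0.1,6,0],
    [-0.1,0.1,8,0],
    [-0.1,0.1,8.5,0],
    [-0.1,0.1,8.7,0],
    [-0.1,0.1,8.7,0],
    [-0.1,0.1,8.7,0]
  ]
}}

```text
time: 18.75
tool_pos: [0.5044, 0.2041, 0.0226]
ee_rot: [3.14, -0.002, 1.016]
wrist_force: [-0.4, -0.4, -0.0]
width: 0.0358
finger_force: 29.9
```

Request:
{"fn": "servo_tool", "kwargs": {
  "targets": [
    [0,0,0,0],
    [0,0,0,0],
    [0,0,0,0],
    [0,0,0,0]
  ],
  "claw": 100
}}

```text
time: 19.25
tool_pos: [0.5037, 0.2038, 0.0215]
ee_rot: [-3.142, -0.0, 1.016]
wrist_force: [-0.2, -0.3, -0.6]
width: 0.0572
finger_force: 0.0
```

Request:
{"fn": "servo_tool", "kwargs": {
  "targets": [
    [0,0,-2,0],
    [0,0,-5,0],
    [0,0,-9,0],
    [0,0,-9,0],
    [0,0,-9,0]
  ]
}}

```text
time: 19.88
tool_pos: [0.5032, 0.2037, 0.1106]
ee_rot: [-3.141, 0.001, 1.016]
wrist_force: [0.1, 0.4, 0.2]
width: 0.0571
finger_force: 0.0
```

```bash
python3 g.py .527 .337 .11 6.4
```

```text
t 19.875 pos [0.5032 0.2037 0.1106] finger -31.8 j6 0.84 w 0.0571 | move cm [12.58 -5.    0.06] turn -38.2
```

Request:
{"fn": "servo_tool", "kwargs": {
  "targets": [
    [3,-1.2,0,-9],
    [6,-2.4,0,-18],
    [9,-3.6,0,-27],
    [12.6,-5,0,-36],
    [12.6,-5,0,-38],
    [12.6,-5,0,-38],
    [12.6,-5,0,-38],
    [12.6,-5,0,-38]
  ]
}}

```text
time: 20.88
tool_pos: [0.5276, 0.3363, 0.1116]
ee_rot: [-3.142, 0.0, 1.677]
wrist_force: [-0.3, 0.1, -0.3]
width: 0.0572
finger_force: 0.0
```

```bash
python3 - <<'E'
from g import *
go(.527,.337,.019,6.4)
i=snapshot("top");cv2.imwrite("pics/a4.png",cv2.resize(i[100:276,160:376],None,fx=3.4,fy=3.4,interpolation=cv2.INTER_CUBIC))
E
```

```text
t 20.875 pos [0.5276 0.3363 0.1116] finger 6.1 j6 0.37 w 0.0572 | move cm [ 0.07 -0.05  9.26] turn -0.3
```

View pics/a4.png

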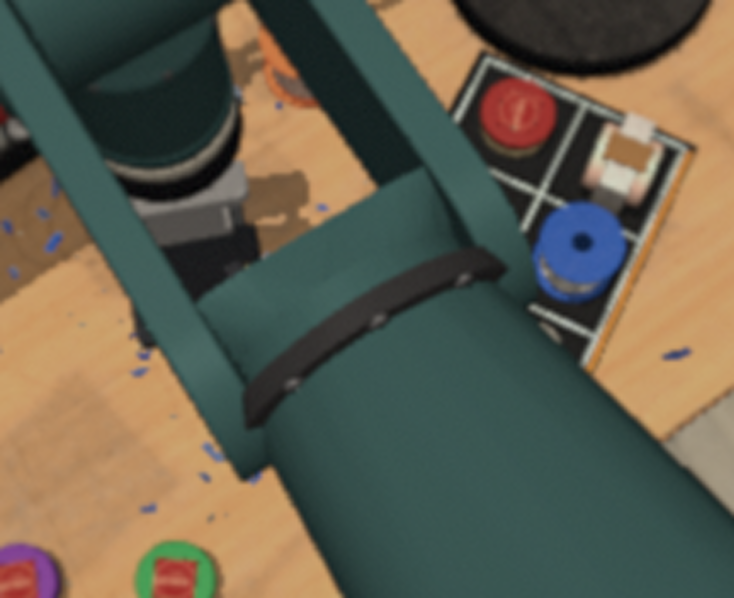

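The tin sits in the right-rear square (crop (518,115)), and the reel and choke are unchanged. The arm hides the carton and relay. Picking the relay.

Request:
{"fn": "servo_tool", "kwargs": {
  "targets": [
    [0.1,0,3,0],
    [0.1,0,6,0],
    [0.1,0,8,0],
    [0.1,0,9,0],
    [0.1,0,9.2,0],
    [0.1,0,9.2,0],
    [0.1,0,9.2,0]
  ]
}}

```text
time: 21.8
tool_pos: [0.5282, 0.3387, 0.0208]
ee_rot: [3.139, -0.001, 1.679]
wrist_force: [0.1, 0.2, -0.5]
width: 0.0571
finger_force: 0.0
```

Request:
{"fn": "servo_tool", "kwargs": {
  "targets": [
    [0,0,0,0],
    [0,0,0,0],
    [0,0,0,0],
    [0,0,0,0],
    [0,0,0,0],
    [0,0,0,0]
  ],
  "claw": 255
}}

```text
time: 22.55
tool_pos: [0.5275, 0.3383, 0.0194]
ee_rot: [-3.142, -0.0, 1.679]
wrist_force: [-0.8, 0.7, 0.5]
width: 0.0158
finger_force: 30.0
```

Request:
{"fn": "servo_tool", "kwargs": {
  "targets": [
    [0,0,-2,0],
    [0,0,-5,0],
    [0,0,-9,0],
    [0,0,-9,0],
    [0,0,-9,0]
  ]
}}

```text
time: 23.18
tool_pos: [0.5274, 0.3382, 0.1098]
ee_rot: [3.141, -0.0, 1.679]
wrist_force: [-0.8, 0.4, -0.5]
width: 0.0156
finger_force: 30.0
```

```bash
python3 g.py .5037 .2038 .11 -31.7
```

```text
t 23.175 pos [0.5274 0.3382 0.1098] finger 6.2 j6 0.37 w 0.0156 | move cm [-13.11  -3.8   -0.02] turn 37.9
```

Request:
{"fn": "servo_tool", "kwargs": {
  "targets": [
    [-3,-0.9,0,9],
    [-6,-1.8,0,18],
    [-9,-2.7,0,27],
    [-13.1,-3.8,0,36],
    [-13.1,-3.8,0,38],
    [-13.1,-3.8,0,38],
    [-13.1,-3.8,0,38],
    [-13.1,-3.8,0,38]
  ]
}}

```text
time: 24.18
tool_pos: [0.5038, 0.2048, 0.1092]
ee_rot: [-3.141, 0.0, 1.017]
wrist_force: [0.8, -0.0, 0.6]
width: 0.016
finger_force: 30.0
```

```bash
python3 - <<'E'
from g import *
go(.5037,.2038,.0444,-31.7)
i=snapshot("scene");cv2.imwrite("pics/a5.png",cv2.resize(i[130:290,200:400],None,fx=3.7,fy=3.7,interpolation=cv2.INTER_CUBIC))
E
```

```text
t 24.175 pos [0.5038 0.2048 0.1092] finger -31.7 j6 0.84 w 0.016 | move cm [-0.09  0.04  6.48] turn -0.0
```

View pics/a5.png

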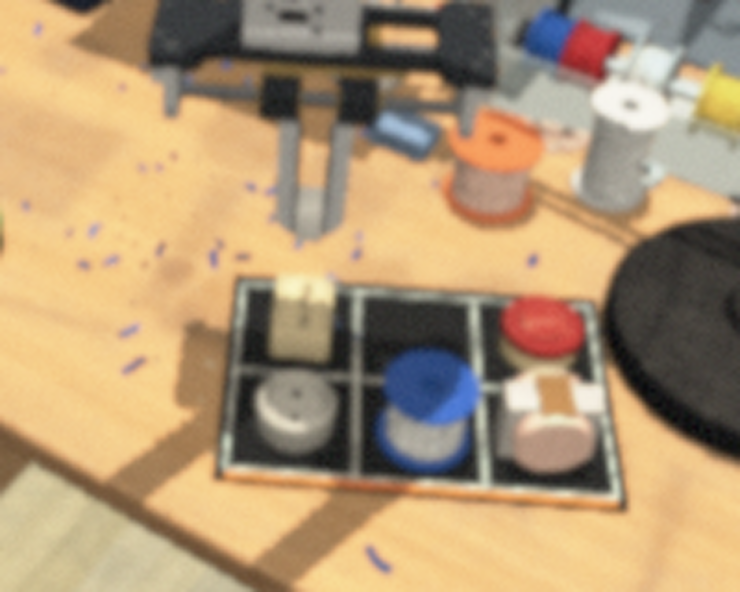

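The carton lies flat in the left-rear square (305,320) and the tin and reel are placed. The relay is held above the carton. Lowering it.

Request:
{"fn": "servo_tool", "kwargs": {
  "targets": [
    [-0.1,0,3,0],
    [-0.1,0,5,0],
    [-0.1,0,6,0],
    [-0.1,0,6.3,0],
    [-0.1,0,6.4,0],
    [-0.1,0,6.4,0],
    [-0.1,0,6.4,0],
    [-0.1,0,6.4,0]
  ]
}}

```text
time: 25.22
tool_pos: [0.5035, 0.2031, 0.0459]
ee_rot: [3.141, -0.001, 1.016]
wrist_force: [-0.1, -0.9, 0.3]
width: 0.0155
finger_force: 30.0
```

Request:
{"fn": "servo_tool", "kwargs": {
  "targets": [
    [0,0,0,0],
    [0,0,0,0],
    [0,0,0,0],
    [0,0,0,0]
  ],
  "claw": 150
}}

```text
time: 25.72
tool_pos: [0.5033, 0.2031, 0.0455]
ee_rot: [-3.142, -0.0, 1.016]
wrist_force: [-0.5, 0.5, 0.1]
width: 0.0384
finger_force: 0.0
```

Request:
{"fn": "servo_tool", "kwargs": {
  "targets": [
    [0,0,-2,0],
    [0,0,-5,0],
    [0,0,-9,0],
    [4,0,-10,0],
    [9,0,-10,0],
    [14,0,-10,0],
    [18,0,-10,0],
    [18,0,-10,0]
  ]
}}

```text
time: 26.72
tool_pos: [0.5984, 0.3581, 0.1435]
ee_rot: [-3.14, 0.001, 1.018]
wrist_force: [-0.3, -1.1, -0.6]
width: 0.0387
finger_force: 0.0
```

```bash
python3 - <<'E'
from g import *
i=snapshot("top");j=snapshot("scene")
cv2.imwrite("pics/f.png",cv2.resize(i[100:276,160:376],None,fx=3.4,fy=3.4,interpolation=cv2.INTER_CUBIC))
cv2.imwrite("pics/g.png",cv2.resize(j[130:290,200:400],None,fx=3.7,fy=3.7,interpolation=cv2.INTER_CUBIC))
E
```

```text
(no output)
```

View pics/f.png

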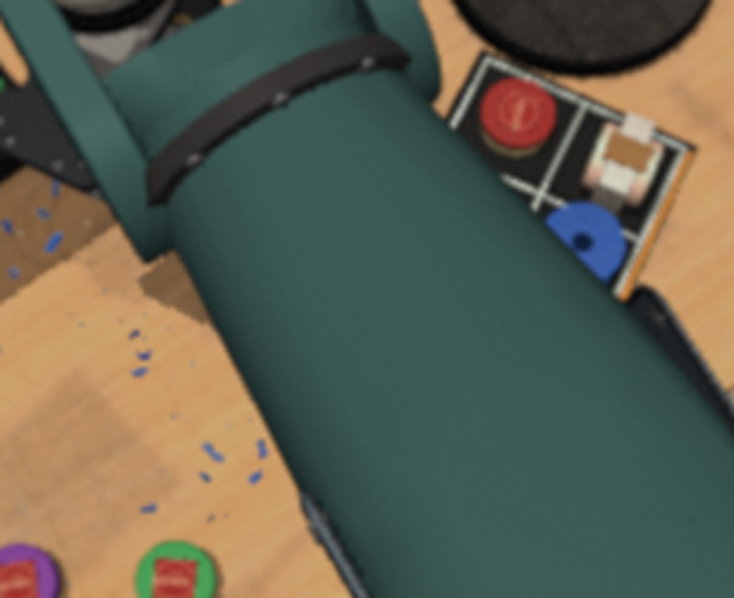

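View pics/g.png

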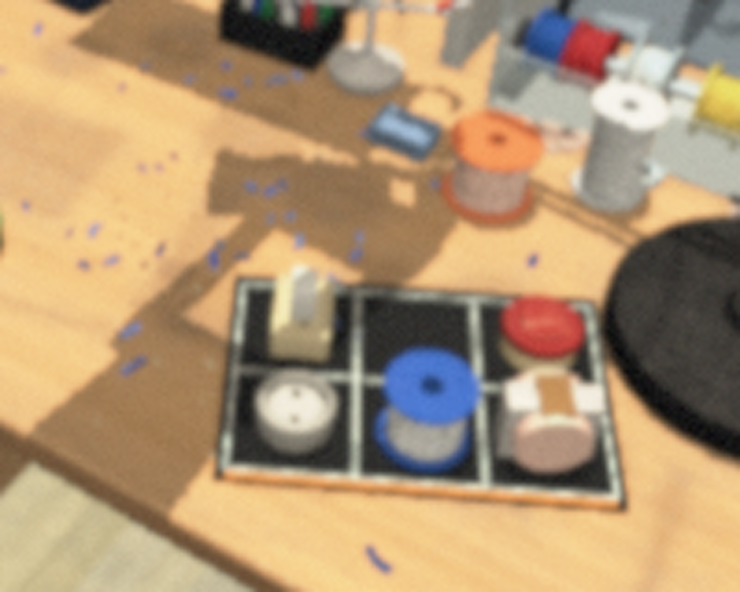

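```bash
python3 - <<'E'
from g import *
def m(p): d=p[:2]-M;return (d@[np.cos(A),np.sin(A)]).round(4),(d@[-np.sin(A),np.cos(A)]).round(4)
s=lambda u,v,z:at("scene",200+u/3.7,130+v/3.7,z)
print("tin",m(crop(518,114,.026)),m(s(543,325,.026)),"reel",m(s(431,386,.048)),"carton",m(s(303,301,.025)),"relay",m(s(305,282,.051)),m(s(305,320,.025)),"adapter",m(s(295,400,.029)))
E
```

```text
tin (np.float64(0.0369), np.float64(-0.0728)) (np.float64(0.0351), np.float64(-0.0763)) reel (np.float64(-0.0399), np.float64(-0.0028)) carton (np.float64(0.0412), np.float64(0.0722)) relay (np.float64(0.0323), np.float64(0.0721)) (np.float64(0.0252), np.float64(0.0702)) adapter (np.float64(-0.0421), np.float64(0.0732))
```

Every placement measures within about 5 mm of its target, and the relay stands upright on the carton. Handing in.

```bash
python3 -c "
from bench import *
print(close_job())"
```

```text
the job is handed in; nothing more can be done
None
```

The job is handed in, though no verdict came back: solder reel, flux tin and carton stand in their squares with the relay upright on the carton, each about 5 mm or less from centre in the last pictures; the choke, adapter, orange reel and blue carton show no visible shift.

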